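# Refit the drive gear of a kitchen mincer's gear unit

### The arm

A 6-joint arm with a two-finger parallel gripper is mounted at the origin on a cart in front of the work surface, level with it; the furniture and walls round the work are solid. World frame = base frame: x ahead of the robot, y to its left, z up, the work surface at z = 0. Lengths are in mm, angles in rad, forces in N, time in s.
With the tool pointing down it reaches from about 275 to 1000 mm from the base axis. Payload 8.4 kg.
Tool frame: the origin (TCP) lies at the very end of the fingers, on their centre line; the grasp point (between the pads) lies 19 mm behind it; z points along the fingers, y is the line along which they close (so a half turn about z gives the same grasp; the last joint's range is limited). The gripper opens to 85 mm and grips with 20 to 120 N. Pads are 22 mm wide; open, the fingers measure 114 mm over their backs; the gripper's body (76 mm by 85 mm) begins 54 mm behind the grasp point. The pads swing forward as they close: fully open they stand 13 mm farther back than shut.
Start: joints at [1.338, 0.353, 1.633, -0, 1.155, -0.002], TCP at [142.971, 608.43, 231.281] pointing down, gripper open.
Joint ranges: [-2.63, 2.63], [-0.92, 2.1], [0.06, 2.66], [-1.3, 4.44], [0, 2.69], [-3.02, 3.02]. Speed limits (rad/s): [2.22, 2.22, 2.79, 3.14, 3.14, 3.14].

### API

Orientations are given as [roll, pitch, yaw] about the fixed x, y, z axes, in that order (R = Rz(yaw) Ry(pitch) Rx(roll)).
In Python, from rig import sensors, grab_frame, camera_params, order gives the robot as it stands. The module is installed in compiled form; this text tells all that it offers.
- The arm moves only by the tool move_arm, never from a script. Its argument "motion" is a list of rows, each a list of 7 numbers: the turn, a rotation vector about the tool's x, y, z in fractions of the full range, 1 being pi rad, then the shift along the tool's x, y, z in normalised numbers (1 is 800 mm), then the finger opening in m, from 0 to 0.0854. A call has 1 to 8 rows; each row is the pose to reach, as a shift and turn from the pose commanded when the call began, along the tool's axes at that moment; what a row does not reach only later rows make up. A row lasts 1/8 s, in which the tool goes at most 62.5 mm and 10.7 degrees, less where a joint would pass 70% of its speed; a pose out of reach is approached as far as the arm can. Shift and turn numbers lie between -1 and 1, and a call with a number outside is refused. A call with a gripper value outside its range is refused whole. The fingers move at their own pace and stop on an object; "grip_force" is the grip in N (left out, the last holds). Time passes only in rows, so rows that repeat a pose let the fingers close. It gives the time, the measured TCP pose, the force, the opening and the grip force at its end, in the units of the state.
- sensors.sense(): the state, without advancing time (a new reading comes with each control period).
- grab_frame(name): name is "scene" or "top"; returns (picture, depth): 384x512x3 uint8, red, green, blue; 384x512 float32, mm along the optical axis (not along the pixel's ray), 0 where there is no reading.
- camera_params(name): a dict with "camera_matrix" (3x3 intrinsics, pixels), "k1" (the pictures are not rectified: a ray, as slopes to the right and down, at radius r is drawn at 1 + k1 r^2 times it, then the intrinsics apply), "world_from_camera" (4x4, takes a point from camera to world coordinates). Camera axes: x right, y down, z forward; pixel columns grow to the right and rows downward; lengths in mm; the calibration is good to about 2 mm. A picture is of the moment at which its call begins. camera_params takes no time and is no camera call.
- order.sign_off(): hands the job in; it is judged then, once.
The state is a dict: "clock": time; "qpos": joint angles; "qvel": joint speeds; "joint_efforts": joint torques, N m; "eef_pos": TCP position; "tcp_rot": TCP orientation; "contact_force": force on the tool from outside, world axes, zero at the start; "wrist_torque": the same for the moment, N m; "opening": opening from 0.0 (shut) to 1.0 (fully open); "grasp_force": force on a finger pad.
Only numpy, scipy, OpenCV 4.12 (cv2) and the standard library are available. Lean on these libraries where they do the work, as an engineer would, in place of code of your own. Each camera call takes 0.05 s, during which the arm holds its last target. There are 200 camera calls.

### The job

Fit the sound nylon gear (not the stripped one, which stays where it lies) on the axle of the opened gear unit: keep hold of it and lower it gently, without forcing, rocking it about the axle until its teeth slip between those of the pinion, and let go only when it is fully home on its seat. Then swing the steel keeper over the hub up to its stop, so that its fork sits in the groove of the axle, and leave the other things on the table where they are.

Things in the scene. Friction and masses are not known exactly. Their poses are not given: they have to be found in the camera images.
- new_gear: The sound gear: off-white nylon, all 18 teeth (98 mm over the tips, pitch radius 45 mm), 160 g, flat on the table, hub up. Origin: centre of its underside, z up; a tooth centred on +x. Disc z 0 to 18 mm; hub z 18 to 46 mm: a boss 44 mm long along y with two flats 32 mm apart facing +x and -x (grip there, closing along x). Through bore 17.6 mm. Its place and the stripped gear's may be swapped.
- stripped_gear: The worn-out gear: same material, size and frame, but six neighbouring teeth (60 to 160 degrees from its +x) are torn off down to low stubs. Lies flat, hub up, near the sound one; leave it where it lies.
- gear_unit: The opened gear unit: aluminium housing half 124 x 216 mm (x, y), fixed, with a dark motor out of its far (+x) side. Origin: centre of its underside; z up. In its open top (deck z 46 mm, rim 56 mm), in a row along its y axis, stand the keeper post (y = -76.5 mm), the bare upright axle (y = -10.5 mm) and the steel pinion (y = +65 mm).
- axle_seat (a point): Centre of the brass seat at the foot of the 16 mm axle, 52 mm above the table: the gear's origin comes here when it is fully home (hub top then at 98 mm). Axes as the gear unit.
- axle_tip (a point): Top of the axle, on its axis, 120 mm above the table; its top 10 mm taper from 16 to 9 mm across. The groove for the keeper lies just above the seated hub (99.5 to 104.5 mm above the table).
- pinion_top (a point): Upper face of the pinion's teeth, on its axis, 68 mm above the table and 75.5 mm from the axle. 12 teeth, 14 mm high, 68 mm over the tips; it is locked by the motor's worm and does not turn. Its tooth position varies and is not given: feel or see it. The gear fits every 20 degrees, about 3 of play; with tooth on tooth it stands about 13 to 16 mm above its seat.
- keeper (a joint): Angle of the keeper, a flat steel arm 4 mm thick (underside 100 mm above the table, 2 mm over the seated hub) on a vertical post. 0 = closed on its stop, the arm from post to axle (unit +y), its end fork round the axle. Starts open 1.5 to 2.0 rad, towards the unit's -x (positive = counter-clockwise from above). Friction about 0.05 N m holds it; a hub not fully down blocks it.
- keeper_pivot (a point): Axis of the keeper's post at the arm's upper face, 104 mm above the table (pivot screw head 4 mm higher, 13 mm across), 66 mm from the axle's axis. Axes as the gear unit.
- keeper_knob (a point): Top centre of the keeper's upright round knob: 14 mm thick, 24 mm tall above the arm (top 128 mm above the table), 36 mm from the pivot axis. Push or pinch it. The point's y axis points along the arm from pivot to fork.
- screwdriver: bystander: orange screwdriver, 180 mm
- needle_pliers: bystander: red needle-nose pliers, 126 mm
- black_case: bystander: flat black case, 123 x 78 x 22 mm
- brush: bystander: old toothbrush, 162 mm
- oil_bottle: bystander: small blue oil bottle, 66 mm high
- screw_tin: bystander: round green tin, 61 mm across, 25 mm high
Not all that is in view belongs to the job. Leave any turquoise look-alike of the new_gear alone.

How it is judged:
By the outcome, as a careful person would: the job done as asked, in the order asked, and still so for the second after the job is handed in, with the robot touching nothing.
It also fails if it takes over 61 s, if anything falls off the work surface, if the arm or the gripper's body presses on something with over 40 N, if the wrist force passes 120 N, or if a joint passes its speed limit or range.

## Working session

There is one attempt and no reset: what is moved stays moved. The work goes in short steps, Python scripts to look and compute and a tool call to move; the robot and the scene stay as the last step left them, time stands still between calls to the robot, and variables do not carry over. Pictures are saved under pics/ and viewed, at most 10 in all, crops included, and the job is handed in when it is done.

Besides the shell and the picture viewer there is one more tool, called as name([rows], argument=value, ...), one row to a line, values as JSON. move_arm: Moves the arm, as the interface text tells. Its arguments: {"type":"object","properties":{"motion":{"type":"array","items":{"type":"array","items":{"type":"number"}}},"grip_force":{"type":"number"}},"required":["motion"]}

```bash
mkdir -p pics
cat > h.py <<'E'
import numpy as np, cv2, json
from rig import sensors, grab_frame, camera_params, order
def snap(n):
    p,d=grab_frame(n); np.savez('last_%s.npz'%n,p=p,d=d); return p,d
def save(f,p): cv2.imwrite('pics/'+f,cv2.cvtColor(p,cv2.COLOR_RGB2BGR))
def ray(n,u,v):
    c=camera_params(n);K=np.array(c['camera_matrix']);k=c['k1']
    s=cv2.undistortPoints(np.array([[[u,v]]],float),K,np.array([k,0,0,0.]))[0,0]
    T=np.array(c['world_from_camera']);return T,np.array([s[0],s[1],1.])
def atz(n,u,v,z):
    T,r=ray(n,u,v);d=T[:3,:3]@r;o=T[:3,3];return o+d*(z-o[2])/d[2]
def atd(n,u,v,d): 
    T,r=ray(n,u,v);return T[:3,:3]@(r*d)+T[:3,3]
def proj(n,P):
    c=camera_params(n);T=np.linalg.inv(np.array(c['world_from_camera']));q=T[:3,:3]@np.array(P,float)+T[:3,3]
    x,y=q[:2]/q[2];f=1+c['k1']*(x*x+y*y);K=np.array(c['camera_matrix']);return (K@[x*f,y*f,1])[:2]
E
python3 - <<'E'
from h import *
for n in('scene','top'):
    p,d=snap(n); print(n,camera_params(n)); save(n+'0.png',cv2.resize(p,(800,600),interpolation=cv2.INTER_CUBIC))
print(sensors.sense())
E
```

```text
scene {'camera_matrix': array([[402.90373466,   0.        , 253.39224155],
       [  0.        , 402.90373466, 192.81861172],
       [  0.        ,   0.        ,   1.        ]]), 'k1': -0.06206461871895493, 'world_from_camera': array([[ 5.53240789e-01, -4.42679060e-01,  7.05662724e-01,
        -2.80010243e+02],
       [-8.32666763e-01, -2.69159364e-01,  4.83962084e-01,
        -5.82079862e+02],
       [-2.43041498e-02, -8.55329461e-01, -5.17514079e-01,
         7.25620655e+02],
       [ 0.00000000e+00,  0.00000000e+00,  0.00000000e+00,
         1.00000000e+00]])}
top {'camera_matrix': array([[410.48683174,   0.        , 256.28132568],
       [  0.        , 410.48683174, 190.83773352],
       [  0.        ,   0.        ,   1.        ]]), 'k1': -0.087001532600868, 'world_from_camera': array([[ 2.13509947e-02, -9.80842386e-01,  1.93629410e-01,
         3.22277717e+02],
       [-9.99617261e-01, -2.43513140e-02, -1.31280579e-02,
         3.88643090e+00],
       [ 1.75916862e-02, -1.93275003e-01, -9.80986904e-01,
         1.27986018e+03],
       [ 0.00000000e+00,  0.00000000e+00,  0.00000000e+00,
         1.00000000e+00]])}
{'clock': 0.1, 'qpos': array([ 1.33761577e+00,  3.53607503e-01,  1.63402797e+00, -8.99622905e-06,
        1.15522070e+00, -2.37496980e-03]), 'qvel': array([-1.62225807e-06, -2.57157881e-03, -1.55129828e-03, -9.37248778e-04,
       -9.39867113e-04, -7.25924262e-04]), 'joint_efforts': array([ 2.33251187e-03, -6.06352973e+01, -3.42815673e+01,  5.80533901e-05,
        4.05302300e-03, -1.48387210e-05]), 'eef_pos': array([142.86720443, 608.02334043, 230.63249329]), 'tcp_rot': array([-3.14032912e+00,  5.22506685e-06,  2.91079071e+00]), 'contact_force': array([ 0.90506707, -0.63322304, -0.37436141]), 'wrist_torque': array([-0.03780791,  0.03421687,  0.02177206]), 'grasp_force': 0.0, 'opening': 0.9995045929461523}
```

View pics/scene0.png

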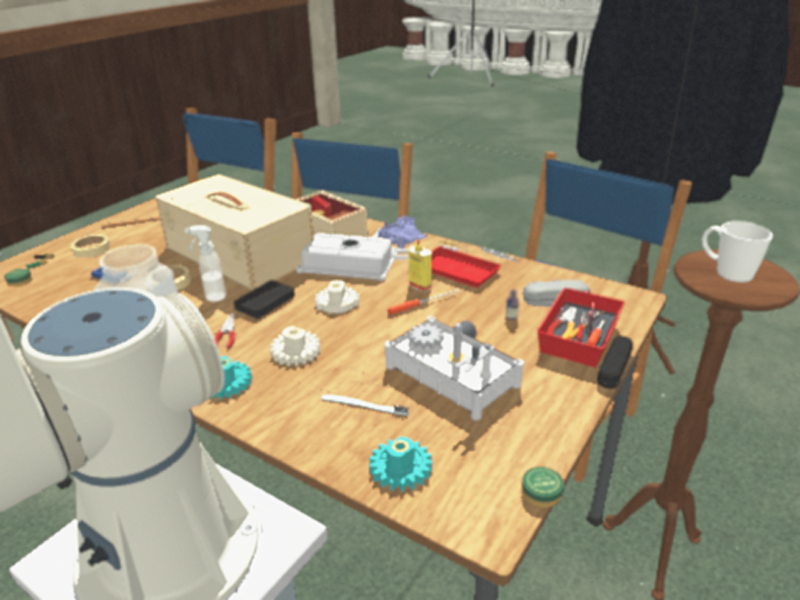

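View pics/top0.png

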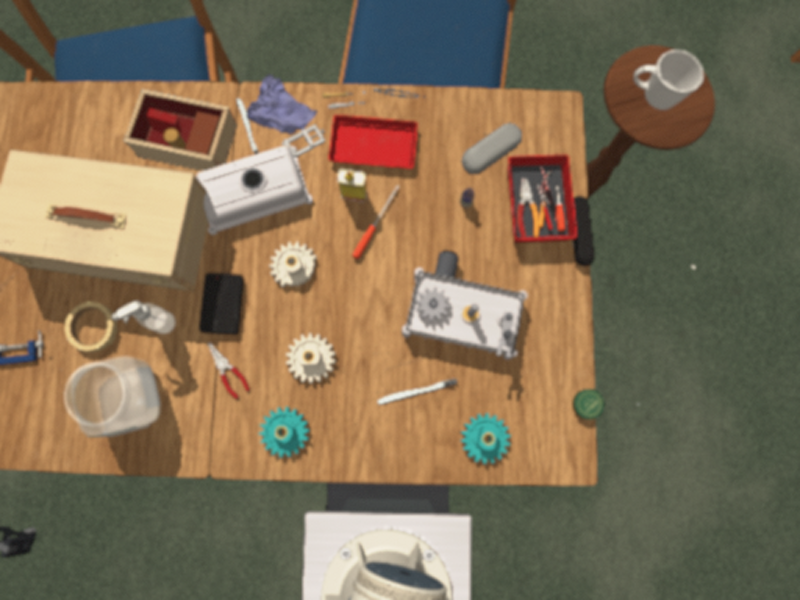

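Candidates in the top view (800x600 picture): off-white gears at (293,265) and (311,360), and turquoise look-alikes at (285,433) and (486,439), which I rule out by colour. The far white gear seems to lack teeth. Next, a close crop to check.

Run:
```python
from h import *
p=np.load('last_top.npz')['p'];s=np.load('last_scene.npz')['p']
def c(p,u,v,w,h,W,H): return cv2.resize(p[v:v+h,u:u+w],(W,H),interpolation=cv2.INTER_CUBIC)
a=c(p,165,145,60,108,333,600)   # scale 5.556
b=c(p,250,155,93,80,465,400)   # scale 5
s2=c(s,240,190,100,43,465,200)
save('crop1.png',np.hstack([a,np.vstack([b,s2])]))
```

```text
(no output)
```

View pics/crop1.png

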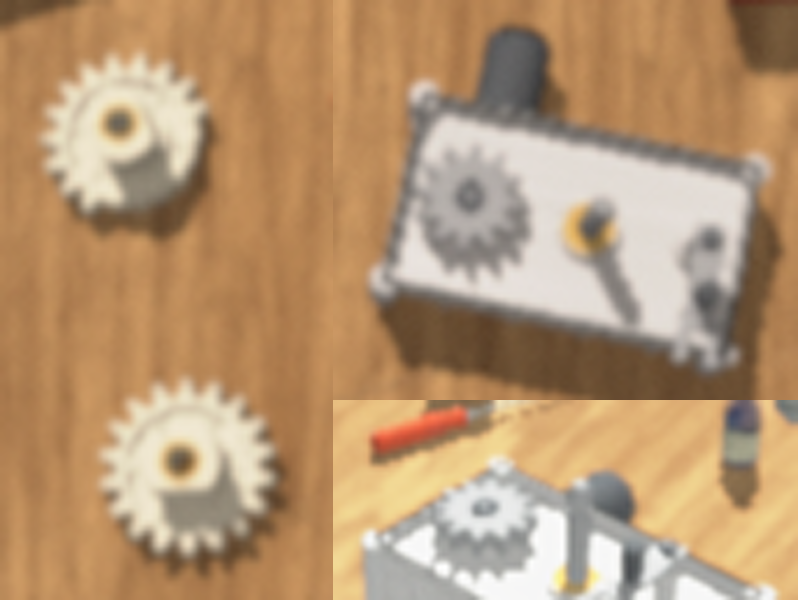

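The crop shows the far gear (crop 120,125) missing teeth at lower right, so it is the stripped one. The near gear (crop 180,460) has all its teeth and is the one I want. The keeper stands open toward the near side of the unit.

```bash
cat > m.py <<'E'
from h import *
def cloud(n,d):
    c=camera_params(n);K=np.array(c['camera_matrix']);v,u=np.mgrid[:384,:512]
    s=cv2.undistortPoints(np.stack([u,v],-1).reshape(-1,1,2).astype(float),K,np.array([c['k1'],0,0,0.])).reshape(384,512,2)
    P=np.dstack([s*d[...,None],d]);T=np.array(c['world_from_camera']);W=P@T[:3,:3].T+T[:3,3];W[d==0]=np.nan;return W
def phase(img,n,c,z,r0,r1,N):
    # intensity along rings at world height z -> phase (deg) of N-fold pattern maxima
    a=np.radians(np.arange(0,360,1.));tot=0
    for r in np.arange(r0,r1,1.):
        uv=np.array([proj(n,[c[0]+r*np.cos(t),c[1]+r*np.sin(t),z]) for t in a],np.float32)
        g=cv2.remap(img,uv[None,:,0],uv[None,:,1],cv2.INTER_CUBIC)[0]
        tot=tot+np.sum(g*np.exp(-1j*N*a))
    return (-np.degrees(np.angle(tot))/N)%(360/N),abs(tot)
E
python3 - <<'E'
from m import *
for n in('top','scene'):
    f=np.load('last_%s.npz'%n);W=cloud(n,f['d'].astype(float));p=f['p'];g=cv2.cvtColor(p,cv2.COLOR_RGB2GRAY)
    print(n)
    if n=='top': u,v=165+180/5.556,145+460/5.556; uu,vv=250+(590-333)/5,155+230/5
    else: u,v=292*.64,335*.64; uu,vv=455*.64,365*.64
    c=atz(n,u,v,46)
    m=(np.hypot(W[...,0]-c[0],W[...,1]-c[1])<75)
    H=W[m&(W[...,2]>41)&(W[...,2]<55)]
    mid=(H.min(0)+H.max(0))/2
    print('hub',len(H),H.mean(0),np.median(H[:,2]))
    rect=cv2.minAreaRect(H[:,:2].astype(np.float32));print('rect',rect)
    D=W[m&(W[...,2]>10)&(W[...,2]<26)];print('disc',len(D),cv2.minEnclosingCircle(D[:,:2].astype(np.float32)),np.median(D[:,2]))
    c=atz(n,uu,vv,52);m=np.hypot(W[...,0]-c[0],W[...,1]-c[1])<150
    for lo,hi in((42,50),(53,60),(63,73),(95,108),(112,124),(124,133)):
        Q=W[m&(W[...,2]>lo)&(W[...,2]<hi)]
        if len(Q): print(lo,hi,len(Q),Q.mean(0).round(1),'rect',cv2.minAreaRect(Q[:,:2].astype(np.float32)))
        if 0<len(Q)<30: print(Q.round(0).tolist())
E
```

```text
top
hub 110 [449.20921888 162.5512985   45.51442327] 45.34450364687018
rect ((449.2817687988281, 163.41685485839844), (30.771860122680664, 42.5688362121582), 7.217586994171143)
disc 498 ((449.4867248535156, 162.822021484375), 48.88936233520508) 16.543017479138598
42 50 1736 [ 548.1 -139.9   45.5] rect ((567.0741577148438, -143.69277954101562), (215.65846252441406, 184.41358947753906), 78.82818603515625)
53 60 393 [ 542.3 -133.9   55.8] rect ((541.972412109375, -138.73281860351562), (223.25881958007812, 130.35838317871094), 78.83567810058594)
63 73 282 [554.3 -76.4  67.4] rect ((558.1564331054688, -105.74486541748047), (65.37410736083984, 127.59148406982422), 5.397696495056152)
95 108 150 [ 495.9 -208.2  103.3] rect ((494.57403564453125, -182.41493225097656), (79.91447448730469, 83.02455139160156), 89.20997619628906)
112 124 23 [ 530.2 -158.9  116.9] rect ((515.4072265625, -176.55718994140625), (85.13404846191406, 12.934062957763672), 49.73857116699219)
[[546.0, -147.0, 114.0], [546.0, -150.0, 115.0], [543.0, -144.0, 114.0], [543.0, -147.0, 116.0], [543.0, -150.0, 118.0], [542.0, -152
[... 1831 characters left out ...]
.1 -180.4  117.3] rect ((509.9229736328125, -182.6355743408203), (86.77764892578125, 12.601643562316895), 48.610347747802734)
124 133 18 [ 485.9 -211.2  127.2] rect ((486.1445617675781, -211.42645263671875), (8.372879981994629, 10.793533325195312), 35.94935607910156)
[[486.0, -205.0, 129.0], [488.0, -207.0, 128.0], [490.0, -209.0, 128.0], [490.0, -212.0, 129.0], [492.0, -214.0, 128.0], [483.0, -207.0, 128.0], [486.0, -208.0, 127.0], [488.0, -210.0, 127.0], [486.0, -214.0, 129.0], [489.0, -215.0, 128.0], [483.0, -207.0, 125.0], [482.0, -211.0, 127.0], [482.0, -213.0, 128.0], [484.0, -215.0, 128.0], [488.0, -216.0, 126.0], [481.0, -211.0, 125.0], [483.0, -213.0, 124.0], [485.0, -215.0, 124.0]]
```

Run:
```python
from m import *
ax={'top':((540.0,-149.0),(449.3,162.9)),'scene':((537.2,-150.8),(446.0,160.2))}
yd=np.array([.194,.981])
for n in ax:
    f=np.load('last_%s.npz'%n);p=f['p'].astype(np.float32)
    A,G=map(np.array,ax[n]);P=A+75.5*yd
    d=f['d'].astype(np.float32)
    print(n,'pinion c',P,'gear phase',[phase(p[...,2],n,G+[dx,dy],18,41,48,18) for dx,dy in((0,0),(1.5,0),(0,1.5))])
    for q in((0,0),(1.5,0),(0,1.5)):
        print(' pinion bright',phase(p.mean(2),n,P+q,68,26,33,12),'depth',phase(-d,n,P+q,68,26,33,12))
```

```text
Traceback (most recent call last):
  File "m.py", line 10, in phase
    uv=np.array([proj(n,[c[0]+r*np.cos(t),c[1]+r*np.sin(t),z]) for t in a],np.float32)
                 ~~~~^^^^^^^^^^^^^^^^^^^^^^^^^^^^^^^^^^^^^^^^^
  File "h.py", line 15, in proj
    c=camera_params(n);T=np.linalg.inv(np.array(c['world_from_camera']));q=T[:3,:3]@np.array(P,float)+T[:3,3]
ValueError: time passes only in moves, steps and waits
```

```bash
sed -i 's/^def snap/import functools\ncamera_params=functools.lru_cache(None)(camera_params)\ndef snap/' h.py
cat > ph.py <<'E'
from m import *
ax={'top':((540.0,-149.0),(449.3,162.9)),'scene':((537.2,-150.8),(446.0,160.2))}
yd=np.array([.194,.981])
for n in ax:
    f=np.load('last_%s.npz'%n);p=f['p'].astype(np.float32)
    A,G=map(np.array,ax[n]);P=A+75.5*yd
    d=f['d'].astype(np.float32)
    print(n,'pinion c',P,'gear phase',[phase(p[...,2],n,G+[dx,dy],18,41,48,18) for dx,dy in((0,0),(1.5,0),(0,1.5))])
    for q in((0,0),(1.5,0),(0,1.5)):
        print(' pinion bright',phase(p.mean(2),n,P+q,68,26,33,12),'depth',phase(-d,n,P+q,68,26,33,12))
E
python3 ph.py
```

```text
top pinion c [554.647  -74.9345] gear phase [(np.float64(3.188052639309276), np.float64(41259.968406689)), (np.float64(3.1793709264332124), np.float64(33526.06519993232)), (np.float64(3.300918657014195), np.float64(38339.45461392542))]
 pinion bright (np.float64(17.882003127698674), np.float64(3986.1487408787043)) depth (np.float64(22.009075224969862), np.float64(17518.082169265115))
 pinion bright (np.float64(20.054334566659293), np.float64(5062.397738191342)) depth (np.float64(22.654949016527528), np.float64(12658.389192775701))
 pinion bright (np.float64(26.750724412982994), np.float64(1514.66307444518)) depth (np.float64(22.026282259223112), np.float64(14676.062162914512))
scene pinion c [551.847  -76.7345] gear phase [(np.float64(3.3332269149249374), np.float64(16846.82501256539)), (np.float64(3.2801276544310642), np.float64(14039.641277455754)), (np.float64(3.4692868654320694), np.float64(19881.605278202976))]
 pinion bright (np.float64(22.63620995123475), np.float64(18332.683819465896)) depth (np.float64(14.851905627852815), np.float64(16828.348733538856))
 pinion bright (np.float64(22.52290716090275), np.float64(15448.976869792472)) depth (np.float64(20.747964721369755), np.float64(12430.742961521732))
 pinion bright (np.float64(23.01251752203723), np.float64(18862.68312688675)) depth (np.float64(16.443909085566418), np.float64(35380.882410190396))
```

```bash
cat > go.py <<'E'
import sys
from h import *
from scipy.spatial.transform import Rotation as Ro
def go(x,y,z,yawdeg):
    s=sensors.sense();p=np.array(s['eef_pos']);R=Ro.from_euler('xyz',s['tcp_rot'])
    Rt=Ro.from_euler('xyz',[np.pi,0,np.radians(yawdeg)])
    print('at',p.round(1),np.degrees(s['tcp_rot']).round(2),'t',round(s['clock'],2),'F',np.array(s['contact_force']).round(1),'M',np.array(s['wrist_torque']).round(2),'op',round(s['opening']*85.4,1),'gf',round(s['grasp_force'],1),'q6',round(s['qpos'][5],2))
    print('rot',(R.inv()*Rt).as_rotvec().round(4),'shift m',(R.inv().apply(np.array([x,y,z])-p)/1000).round(4))
if __name__=='__main__': go(*map(float,sys.argv[1:5]))
E
python3 go.py 448 161.5 120 93.2
python3 - <<'E'
from m import *
for n in('top','scene'):
    W=cloud(n,np.load('last_%s.npz'%n)['d'].astype(float))
    for t in np.linspace(0,1,9):
        c=np.array([143,608])*(1-t)+np.array([448,161])*t
        m=np.hypot(W[...,0]-c[0],W[...,1]-c[1])<90
        print(n,c,np.nanmax(W[m][:,2],initial=-1).round(0),end='; ')
E
```

```text
at [142.9 608.  230.6] [-179.93    0.    166.78] t 0.1 F [ 0.9 -0.6 -0.4] M [-0.04  0.03  0.02] op 85.4 gf 0.0 q6 -0.0
rot [-1.1000e-03  8.0000e-04  1.2841e+00] shift m [-0.3992 -0.3647  0.1111]
top [143. 608.] 353.0; top [181.125 552.125] 353.0; top [219.25 496.25] 157.0; top [257.375 440.375] 163.0; top [295.5 384.5] 119.0; top [333.625 328.625] 23.0; top [371.75 272.75] 50.0; top [409.875 216.875] 54.0; top [448. 161.] 54.0; scene [143. 608.] 255.0; scene [181.125 552.125] 255.0; scene [219.25 496.25] 157.0; scene [257.375 440.375] 157.0; scene [295.5 384.5] 126.0; scene [333.625 328.625] 13.0; scene [371.75 272.75] 49.0; scene [409.875 216.875] 49.0; scene [448. 161.] 49.0;
```

Careful with the scale: shifts go in shares of 800 mm and turns go in shares of pi rad. That gives: -0.399 m / 0.8 = -0.4988, -0.365 m / 0.8 = -0.4563, 1.284 rad / 3.1416 = 0.4087.

move_arm([
  [0,0,0.4087,-0.4988,-0.4563,0,0.055],
  [0,0,0.4087,-0.4988,-0.4563,0,0.055],
  [0,0,0.4087,-0.4988,-0.4563,0,0.055],
  [0,0,0.4087,-0.4988,-0.4563,0,0.055],
  [0,0,0.4087,-0.4988,-0.4563,0.025,0.055],
  [0,0,0.4087,-0.4988,-0.4563,0.05,0.055],
  [0,0,0.4087,-0.4988,-0.4563,0.1,0.055],
  [0,0,0.4087,-0.4988,-0.4563,0.1375,0.055],
])

```text
clock: 1.1
eef_pos: [417.6, 207.2, 159.6]
tcp_rot: [3.139, -0.001, 1.624]
contact_force: [0.8, 0.5, 0.2]
opening: 0.642
grasp_force: 0.0
```

move_arm([
  [0,0,0,0,0,0,0.055],
])

```text
clock: 1.23
eef_pos: [415.7, 205.3, 157.2]
tcp_rot: [-3.138, 0.002, 1.622]
contact_force: [-0.8, 0.3, -1.1]
opening: 0.645
grasp_force: 0.0
```

```bash
python3 go.py 448 161.5 75 93.2
```

```text
at [415.7 205.3 157.2] [-1.7977e+02  1.3000e-01  9.2960e+01] t 1.23 F [-0.8  0.3 -1.1] M [-0.04  0.02 -0.03] op 55.1 gf 0.0 q6 0.4
rot [-0.004   0.0022 -0.0043] shift m [-0.0452  0.0304  0.0822]
```

To row units: 0.08 m / 0.8 = 0.1, 0.04 m / 0.8 = 0.05, -0.004 rad / 3.1416 = -0.0013.

move_arm([
  [0,0,-0.0013,-0.0563,0.0375,0.05,0.055],
  [0,0,-0.0013,-0.0563,0.0375,0.1,0.055],
  [0,0,-0.0013,-0.0563,0.0375,0.1,0.055],
  [0,0,-0.0013,-0.0563,0.0375,0.1,0.055],
])

```text
clock: 1.72
eef_pos: [448.6, 166.4, 80.6]
tcp_rot: [3.141, -0.0, 1.632]
contact_force: [0.1, 0.2, 0.2]
opening: 0.645
grasp_force: 0.0
```

```bash
python3 go.py 448 161.5 18 93.2
python3 - <<'E'
from m import *
s=sensors.sense();P=s['eef_pos']
out=[]
for n in('top','scene'):
    p,d=snap(n);W=cloud(n,d.astype(float));u,v=proj(n,P).astype(int)
    print(n,proj(n,P))
    out.append(cv2.resize(p[v-50:v+40,u-30:u+30],(400,600),interpolation=cv2.INTER_CUBIC))
save('grip1.png',np.hstack(out))
E
```

```text
at [448.6 166.4  80.6] [ 1.7997e+02 -2.0000e-02  9.3490e+01] t 1.73 F [0.1 0.2 0.2] M [ 0.02 -0.01 -0.  ] op 55.1 gf 0.0 q6 0.29
rot [ 0.0006 -0.0003  0.0051] shift m [-0.0049 -0.0009  0.0626]
top [194.50520247 226.33278843]
scene [185.43415521 202.01858087]
```

View pics/grip1.png

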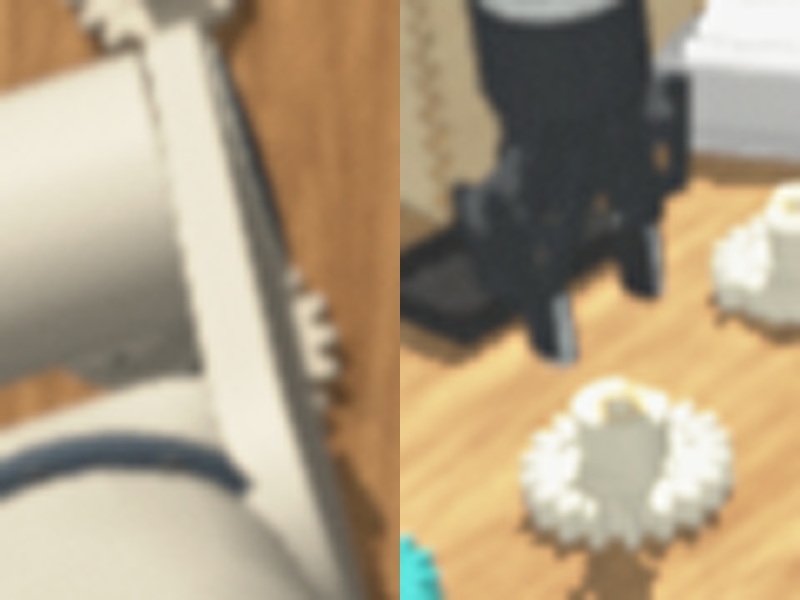

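The scene half shows the open fingers, tips near crop (556,355) and (642,292), straddling the hub's line above the sound gear. The top view is blocked by the arm. Calibration agrees to about 1 px, so I descend.

To row units: 0.062 m / 0.8 = 0.0775, 0.055 m / 0.8 = 0.0688, 0.005 rad / 3.1416 = 0.0016.

move_arm([
  [0,0,0.0016,-0.0063,-0.0013,0.025,0.055],
  [0,0,0.0016,-0.0063,-0.0013,0.05,0.055],
  [0,0,0.0016,-0.0063,-0.0013,0.0688,0.055],
  [0,0,0.0016,-0.0063,-0.0013,0.0775,0.055],
  [0,0,0.0016,-0.0063,-0.0013,0.0775,0.055],
])

```text
clock: 2.45
eef_pos: [447.7, 160.5, 17.5]
tcp_rot: [-3.141, 0.0, 1.626]
contact_force: [-0.4, 0.0, -0.2]
opening: 0.647
grasp_force: 0.0
```

move_arm([
  [0,0,0,0,0,0,0.03],
  [0,0,0,0,0,0,0.02],
  [0,0,0,0,0,0,0.02],
  [0,0,0,0,0,0,0.02],
], grip_force=40)

```text
clock: 2.95
eef_pos: [448.2, 160.6, 18.1]
tcp_rot: [3.141, -0.0, 1.626]
contact_force: [-1.0, -0.4, 5.9]
opening: 0.371
grasp_force: 40.5
```

```bash
python3 go.py 538.6 -150 174 96.5
```

```text
at [448.2 160.6  18.1] [ 1.7994e+02 -2.0000e-02  9.3150e+01] t 2.95 F [-1.  -0.4  5.9] M [0.03 0.23 0.02] op 31.7 gf 40.5 q6 0.29
rot [ 0.001  -0.0003 -0.0585] shift m [-0.315   0.0734 -0.1559]
```

To row units: -0.21 m / 0.8 = -0.2625, -0.03 m / 0.8 = -0.0375, -0.03 rad / 3.1416 = -0.0095.

move_arm([
  [0,0,0,0,0,-0.0375,0.02],
  [0,0,0,0,0,-0.1,0.02],
  [0,0,0,0,0,-0.1625,0.02],
  [0,0,0,-0.025,0.0063,-0.1875,0.02],
  [0,0,-0.0032,-0.075,0.0188,-0.1875,0.02],
  [0,0,-0.0064,-0.1375,0.0325,-0.1875,0.02],
  [0,0,-0.0095,-0.2,0.0463,-0.1875,0.02],
  [0,0,-0.0127,-0.2625,0.0613,-0.1875,0.02],
])

```text
clock: 3.95
eef_pos: [508.2, -48.2, 167.6]
tcp_rot: [3.141, -0.0, 1.666]
contact_force: [1.0, 1.8, -2.3]
opening: 0.366
grasp_force: 40.4
```

```bash
python3 go.py 538.6 -150 165 96.5
```

```text
at [508.2 -48.2 167.6] [179.98  -0.    95.47] t 3.95 F [ 1.   1.8 -2.3] M [0.04 0.02 0.07] op 31.2 gf 40.4 q6 -0.19
rot [ 0.0003 -0.     -0.018 ] shift m [-0.1042  0.0205  0.0026]
```

To row units: -0.104 m / 0.8 = -0.13, -0.04 m / 0.8 = -0.05, -0.018 rad / 3.1416 = -0.0057.

move_arm([
  [0,0,-0.0032,-0.05,0.01,0.0025,0.02],
  [0,0,-0.0057,-0.1,0.02,0.0025,0.02],
  [0,0,-0.0057,-0.13,0.0256,0.0025,0.02],
  [0,0,-0.0057,-0.13,0.0256,0.0025,0.02],
  [0,0,-0.0057,-0.13,0.0256,0.0025,0.02],
])

```text
clock: 4.58
eef_pos: [537.8, -147.7, 165.2]
tcp_rot: [-3.141, -0.001, 1.683]
contact_force: [-0.8, 0.2, -1.0]
opening: 0.368
grasp_force: 40.4
```

```bash
python3 go.py 538.6 -150 165 96.5
python3 - <<'E'
from m import *
P=sensors.sense()['eef_pos'];out=[]
for n in('top','scene'):
    p,d=snap(n);u,v=proj(n,[538.6,-150,125]).astype(int);print(n,u,v)
    if n=='top':a=p[v-25:v+50,u-45:u+55]
    else:a=p[v-45:v+30,u-50:u+50]
    out.append(cv2.resize(a,(800,600),interpolation=cv2.INTER_CUBIC)); save('pl1_%s.png'%n,out[-1])
E
```

```text
at [ 537.8 -147.7  165.2] [-1.7996e+02 -4.0000e-02  9.6450e+01] t 4.58 F [-0.8  0.2 -1. ] M [ 0.01 -0.03 -0.02] op 31.4 gf 40.4 q6 -0.38
rot [-0.0007 -0.0006 -0.0008] shift m [-0.0024  0.0005  0.0002]
top 304 195
scene 292 205
```

View pics/pl1_scene.png

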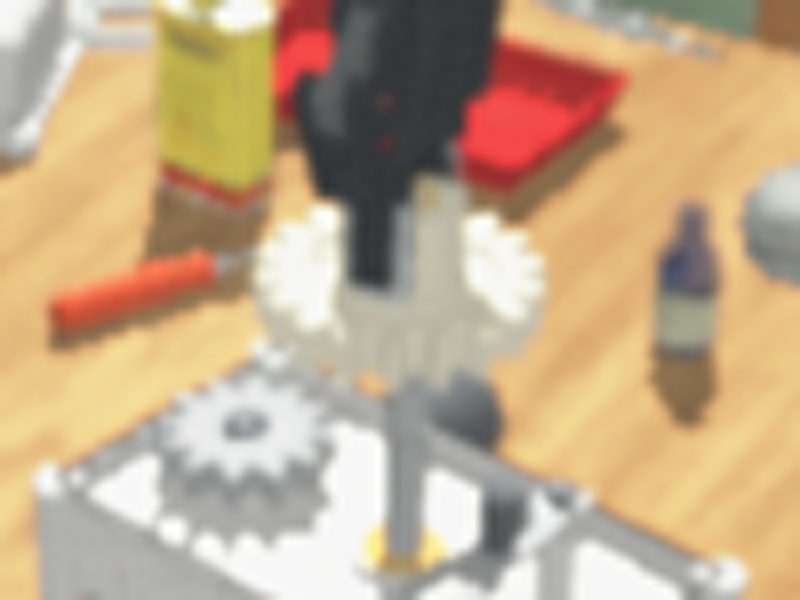

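The held gear (crop x 255–545, y 200–390) hangs almost over the axle, whose tip is near crop (405,380). Next I work out the remaining sideways offset.

Run:
```python
from m import *
n='scene'
print(proj(n,[537.8,-147.7,156]),proj(n,[537.2,-150.8,112]))
f=np.load('last_scene.npz');W=cloud(n,f['d'].astype(float))
m=(np.hypot(W[...,0]-536,W[...,1]+150)<65)
D=W[m&(W[...,2]>140)&(W[...,2]<172)]; print(len(D),cv2.minEnclosingCircle(D[:,:2].astype(np.float32)),np.percentile(D[:,2],[1,50,90]))
D=W[m&(W[...,2]>158)&(W[...,2]<170)]; print(len(D),cv2.minEnclosingCircle(D[:,:2].astype(np.float32)))
p=f['p'].astype(np.float32)
for y in(-148,-147,-146): print(y,[phase(p[...,2],n,(x,y),165,42,48,18) for x in (535,536,537)])
D=W[(np.hypot(W[...,0]-536,W[...,1]+150)<15)&(W[...,2]>70)&(W[...,2]<118)];print('axle',len(D),D.mean(0))
```

```text
[292.31414325 195.89542571] [292.7852162  209.97640447]
515 ((535.2371215820312, -148.39773559570312), 50.467506408691406) [148.07301766 163.48148676 166.51890264]
390 ((535.234619140625, -148.47642517089844), 50.45484161376953)
-148 [(np.float64(7.1515747610922915), np.float64(8394.243677397428)), (np.float64(7.330700801869696), np.float64(9162.125999665968)), (np.float64(7.584450852273552), np.float64(9235.491802736273))]
-147 [(np.float64(6.661518934397739), np.float64(10122.478854260122)), (np.float64(6.776114578532039), np.float64(11022.439315940424)), (np.float64(6.946593205076232), np.float64(11058.236110606775))]
-146 [(np.float64(6.236391045652173), np.float64(10713.302457791036)), (np.float64(6.312355584324628), np.float64(11770.060258795269)), (np.float64(6.422190274617945), np.float64(11845.636330861074))]
axle 89 [ 533.07753214 -152.91414759   94.23776094]
```

```bash
python3 go.py 539.4 -150.2 130 96.5
```

```text
at [ 538.  -147.3  165.4] [-1.7998e+02 -2.0000e-02  9.6520e+01] t 4.67 F [-0.3  0.7 -2. ] M [-0.01 -0.    0.02] op 31.3 gf 40.4 q6 -0.38
rot [-0.0004 -0.0003  0.0003] shift m [-0.0031  0.001   0.0354]
```

To row units: 0.035 m / 0.8 = 0.0438, 0.01 m / 0.8 = 0.0125.

move_arm([
  [0,0,0,-0.0038,0.0013,0.0125,0.02],
  [0,0,0,-0.0038,0.0013,0.0275,0.02],
  [0,0,0,-0.0038,0.0013,0.0313,0.02],
  [0,0,0,-0.0038,0.0013,0.0363,0.02],
  [0,0,0,-0.0038,0.0013,0.0413,0.02],
  [0,0,0,-0.0038,0.0013,0.0438,0.02],
])

```text
clock: 5.42
eef_pos: [539.7, -151.1, 130.2]
tcp_rot: [-3.142, -0.0, 1.684]
contact_force: [0.2, -0.1, -1.4]
opening: 0.366
grasp_force: 40.3
```

```bash
python3 go.py 539.4 -150.2 125 96.5
```

```text
at [ 539.7 -151.1  130.2] [-180.     -0.     96.47] t 5.42 F [ 0.2 -0.1 -1.4] M [-0.02  0.03  0.06] op 31.3 gf 40.3 q6 -0.39
rot [-0.0001 -0.     -0.0005] shift m [ 0.0009 -0.0002  0.0052]
```

To row units: 0.006 m / 0.8 = 0.0075, 0.004 m / 0.8 = 0.005.

move_arm([
  [0,0,0,0,0,0.0025,0.02],
  [0,0,0,0,0,0.005,0.02],
  [0,0,0,0,0,0.0075,0.02],
  [0,0,0,0,0,0.0075,0.02],
])

```text
clock: 5.92
eef_pos: [539.7, -151.0, 124.3]
tcp_rot: [-3.141, -0.0, 1.684]
contact_force: [-0.0, -0.3, -1.4]
opening: 0.369
grasp_force: 40.3
```

move_arm([
  [0,0,0,0,0,0,0.02],
])

```text
clock: 6.05
eef_pos: [539.7, -151.1, 124.4]
tcp_rot: [-3.141, -0.0, 1.684]
contact_force: [-0.5, 0.5, -1.5]
opening: 0.364
grasp_force: 40.3
```

To row units: 0.031 m / 0.8 = 0.0388, 0.028 m / 0.8 = 0.035.

move_arm([
  [0,0,0,0,0,0.005,0.02],
  [0,0,0,0,0,0.01,0.02],
  [0,0,0,0,0,0.015,0.02],
  [0,0,0,0,0,0.02,0.02],
  [0,0,0,0,0,0.025,0.02],
  [0,0,0,0,0,0.03,0.02],
  [0,0,0,0,0,0.035,0.02],
  [0,0,0,0,0,0.0388,0.02],
])

```text
clock: 7.05
eef_pos: [539.7, -151.1, 93.1]
tcp_rot: [-3.141, -0.0, 1.684]
contact_force: [-1.4, -1.0, -0.5]
opening: 0.371
grasp_force: 40.5
```

To row units: 0.005 m / 0.8 = 0.0063, 0.003 m / 0.8 = 0.0038.

move_arm([
  [0,0,0,0,0,0.0038,0.02],
  [0,0,0,0,0,0.0063,0.02],
])

```text
clock: 7.3
eef_pos: [539.7, -151.1, 88.3]
tcp_rot: [-3.142, -0.0, 1.684]
contact_force: [-1.4, -0.9, 1.0]
opening: 0.372
grasp_force: 40.5
```

```bash
python3 go.py 539.4 -151 83 96.5
```

```text
at [ 539.7 -151.1   88.3] [-180.     -0.     96.48] t 7.3 F [-1.4 -0.9  1. ] M [-0.18  0.28  0.  ] op 31.7 gf 40.5 q6 -0.39
rot [-0.0001 -0.     -0.0004] shift m [ 0.0001 -0.0003  0.0053]
```

To row units: 0.003 m / 0.8 = 0.0038, -0.0004 m / 0.8 = -0.0005.

move_arm([
  [0,0,0,-0.0003,-0.0005,0.0013,0.02],
  [0,0,0,-0.0003,-0.0005,0.0025,0.02],
  [0,0,0,-0.0003,-0.0005,0.0038,0.02],
])

```text
clock: 7.68
eef_pos: [539.6, -151.3, 85.4]
tcp_rot: [3.141, 0.0, 1.684]
contact_force: [0.8, -0.0, -1.5]
opening: 0.367
grasp_force: 40.3
```

To row units: 0.002 m / 0.8 = 0.0025, 0.001 m / 0.8 = 0.0013.

move_arm([
  [0,0,0,0,0,0.0013,0.02],
  [0,0,0,0,0,0.0025,0.02],
])

```text
clock: 7.92
eef_pos: [539.5, -151.3, 83.4]
tcp_rot: [3.141, 0.0, 1.684]
contact_force: [-0.3, 1.1, -1.5]
opening: 0.371
grasp_force: 40.3
```

To row units: 0.0015 m / 0.8 = 0.0019, 0.001 m / 0.8 = 0.0013.

move_arm([
  [0,0,0,0,0,0.0013,0.02],
  [0,0,0,0,0,0.0019,0.02],
])

```text
clock: 8.18
eef_pos: [539.4, -151.3, 81.9]
tcp_rot: [-3.142, -0.0, 1.684]
contact_force: [-0.3, -0.8, -1.5]
opening: 0.367
grasp_force: 40.3
```

To row units: 0.003 m / 0.8 = 0.0038, 0.002 m / 0.8 = 0.0025.

move_arm([
  [0,0,0,0,0,0.0013,0.02],
  [0,0,0,0,0,0.0025,0.02],
  [0,0,0,0,0,0.0038,0.02],
])

```text
clock: 8.55
eef_pos: [539.4, -151.4, 78.9]
tcp_rot: [3.142, 0.0, 1.684]
contact_force: [0.3, -0.0, -1.4]
opening: 0.366
grasp_force: 40.3
```

To row units: 0.003 m / 0.8 = 0.0038, 0.002 m / 0.8 = 0.0025, -0.015 rad / 3.1416 = -0.0048.

move_arm([
  [0,0,0.0048,0,0,0.0013,0.02],
  [0,0,-0.0048,0,0,0.0025,0.02],
  [0,0,0,0,0,0.0038,0.02],
])

```text
clock: 8.93
eef_pos: [539.4, -151.3, 75.8]
tcp_rot: [-3.142, 0.0, 1.684]
contact_force: [0.2, 0.4, -1.5]
opening: 0.368
grasp_force: 40.3
```

Meshed at first try: the gear is below tooth-on-tooth height with no load. I continue down to the seat, slowly.

To row units: 0.004 m / 0.8 = 0.005, 0.003 m / 0.8 = 0.0038, -0.01 rad / 3.1416 = -0.0032.

move_arm([
  [0,0,0.0032,0,0,0.0013,0.02],
  [0,0,-0.0032,0,0,0.0025,0.02],
  [0,0,0,0,0,0.0038,0.02],
  [0,0,0,0,0,0.005,0.02],
])

```text
clock: 9.43
eef_pos: [539.4, -151.3, 71.9]
tcp_rot: [-3.142, -0.0, 1.684]
contact_force: [0.4, -0.6, -1.4]
opening: 0.365
grasp_force: 40.3
```

move_arm([
  [0,0,0,0,0,0.0006,0.02],
  [0,0,0,0,0,0.0013,0.02],
])

```text
clock: 9.68
eef_pos: [539.4, -151.3, 70.9]
tcp_rot: [-3.142, 0.0, 1.684]
contact_force: [0.6, 0.2, -1.1]
opening: 0.369
grasp_force: 40.3
```

To row units: 0.001 m / 0.8 = 0.0013, 0.0005 m / 0.8 = 0.0006.

move_arm([
  [0,0,0,0,0,0.0006,0.02],
  [0,0,0,0,0,0.0013,0.02],
])

```text
clock: 9.93
eef_pos: [539.4, -151.3, 70.1]
tcp_rot: [-3.142, 0.0, 1.684]
contact_force: [-1.8, 1.3, 4.9]
opening: 0.364
grasp_force: 41.0
```

To row units: 0.0005 m / 0.8 = 0.0006.

move_arm([
  [0,0,0,0,0,0.0006,0.02],
  [0,0,0,0,0,0.0006,0.02],
])

```text
clock: 10.18
eef_pos: [539.5, -151.4, 70.1]
tcp_rot: [3.141, 0.0, 1.684]
contact_force: [-2.2, 0.8, 7.3]
opening: 0.367
grasp_force: 41.5
```

To row units: -0.0005 m / 0.8 = -0.0006.

move_arm([
  [0,0,0,0,0,-0.0006,0.05],
  [0,0,0,0,0,-0.0006,0.05],
  [0,0,0,0,0,-0.0006,0.05],
])

```text
clock: 10.55
eef_pos: [539.4, -151.3, 69.9]
tcp_rot: [3.142, 0.0, 1.684]
contact_force: [0.0, 0.3, -1.0]
opening: 0.583
grasp_force: 0.0
```

move_arm([
  [0,0,0,0,0,-0.0125,0.05],
  [0,0,0,0,0,-0.0375,0.05],
  [0,0,0,0,0,-0.075,0.05],
  [0,0,0,0,0,-0.1125,0.05],
  [0,0,0,0,0,-0.125,0.05],
  [0,0,0,0,0,-0.125,0.05],
])

```text
clock: 11.3
eef_pos: [539.7, -151.4, 170.4]
tcp_rot: [3.14, 0.0, 1.684]
contact_force: [-0.3, -0.1, -0.7]
opening: 0.583
grasp_force: 0.0
```

```bash
python3 go.py 470 -230 170 96.5
python3 - <<'E'
from m import *
n='scene';p,d=snap(n);W=cloud(n,d.astype(float))
c=np.array([538,-150]);r=np.hypot(W[...,0]-c[0],W[...,1]-c[1])
for lo,hi,R in((62,76,55),(93,104,28),(106,122,15)):
    D=W[(r<R)&(W[...,2]>lo)&(W[...,2]<hi)]
    if len(D):print(lo,len(D),np.median(D,0).round(1))
u,v=proj(n,[525,-165,100]).astype(int);print(u,v)
save('seat.png',cv2.resize(p[v-45:v+45,u-60:u+60],(800,600),interpolation=cv2.INTER_CUBIC))
D=W[(r<110)&(W[...,2]>124)&(W[...,2]<133)];D=D[np.hypot(D[:,0]-488,D[:,1]+210)<14];print('knob',D.mean(0))
E
```

```text
at [ 539.7 -151.4  170.4] [1.7993e+02 3.0000e-02 9.6480e+01] t 11.3 F [-0.3 -0.1 -0.7] M [-0.02 -0.05  0.02] op 49.8 gf 0.0 q6 -0.39
rot [ 0.0012  0.0005 -0.0004] shift m [-0.0702 -0.0781  0.0003]
62 315 [ 520.1 -145.    69.3]
93 101 [ 531.4 -154.7   98.1]
106 33 [ 532.8 -153.1  113.6]
295 217
knob [ 486.38874252 -211.15991648  127.20821571]
```

View pics/seat.png

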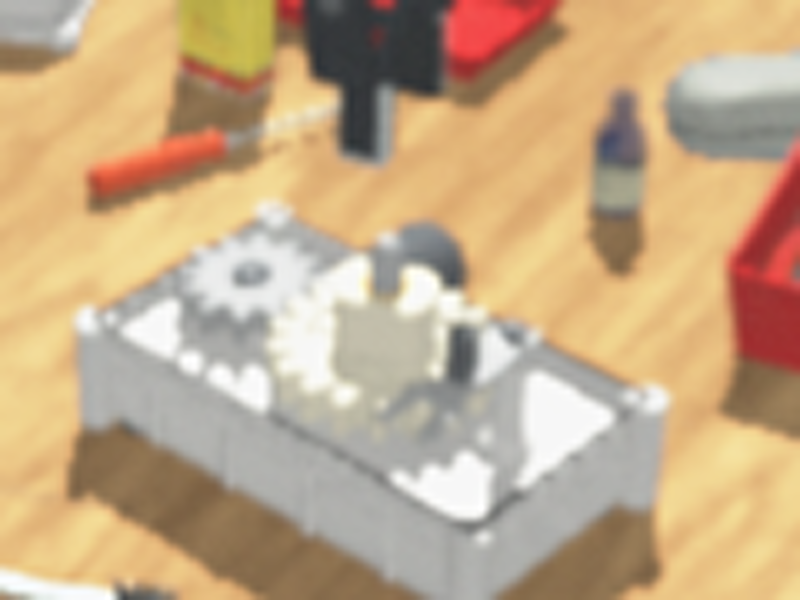

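The picture shows the gear flat on its seat (hub at crop 380,340), its teeth between the pinion's (250,275), and hub-top depth at 98.1 mm. The keeper stands open toward the lower side, knob at about (460,350). Next I cage the knob loosely, with the tool's x axis along the arm.

```bash
python3 go.py 490 -210.3 150 172
```

```text
at [ 539.1 -151.3  169.5] [-1.7999e+02 -1.0000e-02  9.6470e+01] t 11.35 F [-0.5 -0.8  0.4] M [-0.02  0.07  0.  ] op 50.2 gf 0.0 q6 -0.39
rot [-2.0000e-04 -2.0000e-04 -1.3182e+00] shift m [-0.0531 -0.0555  0.0195]
```

To row units: -0.0555 m / 0.8 = -0.0694, -0.053 m / 0.8 = -0.0663, -1.318 rad / 3.1416 = -0.4195.

move_arm([
  [0,0,-0.0573,-0.0125,-0.0138,0,0.045],
  [0,0,-0.1146,-0.025,-0.0275,0,0.045],
  [0,0,-0.1719,-0.0375,-0.0413,0,0.045],
  [0,0,-0.2292,-0.05,-0.055,0,0.045],
  [0,0,-0.2865,-0.0663,-0.0694,0,0.045],
  [0,0,-0.3438,-0.0663,-0.0694,0.0125,0.045],
  [0,0,-0.382,-0.0663,-0.0694,0.025,0.045],
  [0,0,-0.4195,-0.0663,-0.0694,0.025,0.045],
])

```text
clock: 12.35
eef_pos: [488.8, -209.7, 147.6]
tcp_rot: [3.14, -0.004, 3.006]
contact_force: [0.8, -0.2, -0.1]
opening: 0.528
grasp_force: 0.0
```

move_arm([
  [0,0,0,0,0,0,0.045],
  [0,0,0,0,0,0,0.045],
])

```text
clock: 12.6
eef_pos: [489.9, -210.1, 149.3]
tcp_rot: [3.141, -0.001, 2.999]
contact_force: [1.1, 0.4, 0.5]
opening: 0.527
grasp_force: 0.0
```

```bash
python3 go.py 490 -210.3 108 172
python3 - <<'E'
from m import *
n='scene';p,d=snap(n)
u,v=proj(n,[490,-210,128]).astype(int);print(u,v,proj(n,sensors.sense()['eef_pos']),proj(n,[490,-210,128]))
save('knob.png',cv2.resize(p[v-40:v+32,u-48:u+48],(800,600),interpolation=cv2.INTER_CUBIC))
E
```

```text
at [ 489.9 -210.1  149.3] [ 1.7998e+02 -6.0000e-02  1.7185e+02] t 12.6 F [1.1 0.4 0.5] M [-0.02 -0.02  0.02] op 45.0 gf 0.0 q6 -1.84
rot [ 0.0003 -0.001  -0.0027] shift m [-0.0001 -0.0002  0.0413]
304 220 [304.75087241 213.19746046] [304.32097954 220.15043208]
```

View pics/knob.png

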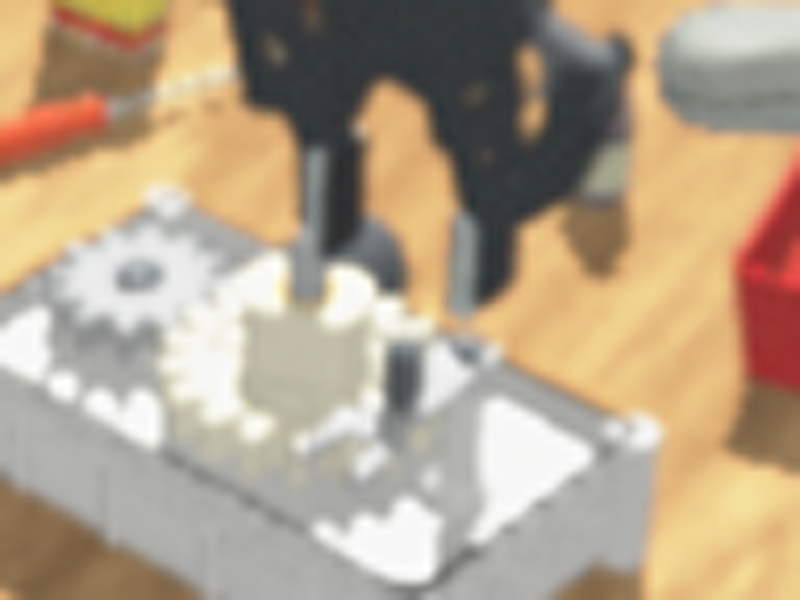

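The knob (crop 403,345) lies midway between the two fingertips (about 330 and 480). I go down around it.

To row units: 0.041 m / 0.8 = 0.0513, 0.03 m / 0.8 = 0.0375.

move_arm([
  [0,0,0,0,0,0.0125,0.045],
  [0,0,0,0,0,0.025,0.045],
  [0,0,0,0,0,0.0375,0.045],
  [0,0,0,0,0,0.0513,0.045],
  [0,0,0,0,0,0.0513,0.03],
  [0,0,0,0,0,0.0513,0.022],
  [0,0,0,0,0,0.0513,0.019],
  [0,0,0,0,0,0.0513,0.019],
], grip_force=20)

```text
clock: 13.65
eef_pos: [490.5, -210.3, 109.3]
tcp_rot: [-3.141, 0.001, 3.002]
contact_force: [0.2, -0.2, -1.0]
opening: 0.219
grasp_force: 0.0
```

```bash
python3 go.py 490 -210.3 108 172
python3 - <<'E'
from h import *
from scipy.spatial.transform import Rotation as Ro
s=sensors.sense();p=np.array(s['eef_pos']);R=Ro.from_euler('xyz',s['tcp_rot'])
piv=np.array([526.7,-215.4]);yaw0=np.degrees(s['tcp_rot'][2])
for a in np.arange(166,72,-6.):
    t=np.r_[piv+36*np.array([np.cos(np.radians(a)),np.sin(np.radians(a))]),p[2]]
    print(a,'rz',round(np.radians(yaw0-a),3),(R.inv().apply(t-p)/1000).round(4))
E
```

```text
at [ 490.5 -210.3  109.3] [-1.7999e+02  4.0000e-02  1.7199e+02] t 13.65 F [ 0.2 -0.2 -1. ] M [ 0.02 -0.01  0.03] op 18.7 gf 0.0 q6 -1.84
rot [-0.0002  0.0007 -0.0002] shift m [ 0.0005 -0.      0.0013]
166.0 rz 0.105 [-0.0008  0.0038 -0.    ]
160.0 rz 0.209 [-0.0014  0.0075 -0.    ]
154.0 rz 0.314 [-0.0024  0.0111 -0.    ]
148.0 rz 0.419 [-0.0037  0.0147  0.    ]
142.0 rz 0.523 [-0.0054  0.018   0.    ]
136.0 rz 0.628 [-0.0075  0.0212  0.    ]
130.0 rz 0.733 [-0.0098  0.0241  0.    ]
124.0 rz 0.838 [-0.0125  0.0268  0.    ]
118.0 rz 0.942 [-0.0154  0.0291  0.    ]
112.0 rz 1.047 [-0.0186  0.0312  0.    ]
106.0 rz 1.152 [-0.0219  0.0329  0.    ]
100.0 rz 1.256 [-0.0255  0.0343  0.    ]
94.0 rz 1.361 [-0.0291  0.0352  0.    ]
88.0 rz 1.466 [-0.0328  0.0358  0.    ]
82.0 rz 1.571 [-0.0366  0.036   0.    ]
76.0 rz 1.675 [-0.0404  0.0358  0.    ]
```

To row units: 0.0212 m / 0.8 = 0.0265, 0.018 m / 0.8 = 0.0225, 0.628 rad / 3.1416 = 0.1999.

move_arm([
  [0,0,0.0334,-0.001,0.0048,0,0.019],
  [0,0,0.0665,-0.0018,0.0094,0,0.019],
  [0,0,0.0999,-0.003,0.0139,0,0.019],
  [0,0,0.1334,-0.0046,0.0184,0,0.019],
  [0,0,0.1665,-0.0068,0.0225,0,0.019],
  [0,0,0.1999,-0.0094,0.0265,0,0.019],
])

```text
clock: 14.4
eef_pos: [500.8, -190.6, 109.2]
tcp_rot: [-3.141, 0.001, 2.37]
contact_force: [-0.1, -2.7, -0.2]
opening: 0.223
grasp_force: 0.8
```

Run:
```python
from h import *
from scipy.spatial.transform import Rotation as Ro
s=sensors.sense();p=np.array(s['eef_pos']);R=Ro.from_euler('xyz',s['tcp_rot']);print(p,np.degrees(s['tcp_rot']),s['contact_force'],s['grasp_force'])
piv=np.array([526.7,-215.4]);yaw0=np.degrees(s['tcp_rot'][2])
for a in np.arange(130,72,-6.):
    t=np.r_[piv+36*np.array([np.cos(np.radians(a)),np.sin(np.radians(a))]),p[2]]
    print(a,'rz',round(np.radians(yaw0-a),3),(R.inv().apply(t-p)/1000).round(4))
```

```text
[ 500.76273154 -190.55492571  109.21296473] [-1.79988882e+02  4.33766896e-02  1.35818282e+02] [-0.144595   -2.6620007  -0.21409958] 0.79599827421589
130.0 rz 0.102 [-0.0001  0.0039 -0.    ]
124.0 rz 0.206 [-0.0007  0.0076 -0.    ]
118.0 rz 0.311 [-0.0016  0.0113 -0.    ]
112.0 rz 0.416 [-0.003   0.0148 -0.    ]
106.0 rz 0.52 [-0.0047  0.0182  0.    ]
100.0 rz 0.625 [-0.0067  0.0213  0.    ]
94.0 rz 0.73 [-0.0091  0.0243  0.    ]
88.0 rz 0.835 [-0.0117  0.0269  0.    ]
82.0 rz 0.939 [-0.0147  0.0293  0.    ]
76.0 rz 1.044 [-0.0178  0.0314  0.    ]
```

Pushing as expected, about 2.7 N. I continue to just short of closed.

To row units: 0.0269 m / 0.8 = 0.0336, 0.0243 m / 0.8 = 0.0304, 0.835 rad / 3.1416 = 0.2658.

move_arm([
  [0,0,0.0325,-0.0001,0.0049,0,0.019],
  [0,0,0.0656,-0.0009,0.0095,0,0.019],
  [0,0,0.099,-0.002,0.0141,0,0.019],
  [0,0,0.1324,-0.0038,0.0185,0,0.019],
  [0,0,0.1655,-0.0059,0.0228,0,0.019],
  [0,0,0.1989,-0.0084,0.0266,0,0.019],
  [0,0,0.2324,-0.0114,0.0304,0,0.019],
  [0,0,0.2658,-0.0146,0.0336,0,0.019],
])

```text
clock: 15.4
eef_pos: [527.5, -179.2, 109.1]
tcp_rot: [-3.141, 0.0, 1.535]
contact_force: [-0.6, -1.6, 0.8]
opening: 0.224
grasp_force: 0.8
```

```bash
python3 go.py 533.7 -180.1 109 80
```

```text
at [ 527.5 -179.2  109.1] [-1.7997e+02  2.0000e-02  8.7980e+01] t 15.4 F [-0.6 -1.6  0.8] M [-0.23  0.26 -0.01] op 19.1 gf 0.8 q6 -0.29
rot [-0.0004  0.0004  0.1392] shift m [-0.0006  0.0062  0.0001]
```

To row units: 0.007 m / 0.8 = 0.0088, 0.006 m / 0.8 = 0.0075, 0.13 rad / 3.1416 = 0.0414.

move_arm([
  [0,0,0.0223,-0.0004,0.0038,0,0.019],
  [0,0,0.0414,-0.0009,0.0075,0,0.019],
  [0,0,0.0414,-0.0009,0.0088,0,0.019],
])

```text
clock: 15.78
eef_pos: [534.5, -179.8, 109.0]
tcp_rot: [-3.141, -0.0, 1.409]
contact_force: [-1.7, 2.0, 1.0]
opening: 0.222
grasp_force: 0.9
```

To row units: 0.0015 m / 0.8 = 0.0019, 0.001 m / 0.8 = 0.0013.

move_arm([
  [0,0,0,0,0.0013,0,0.019],
  [0,0,0,0,0.0019,0,0.019],
])

```text
clock: 16.02
eef_pos: [535.9, -180.1, 108.9]
tcp_rot: [-3.141, -0.0, 1.41]
contact_force: [-3.0, 2.0, 1.0]
opening: 0.22
grasp_force: 1.5
```

move_arm([
  [0,0,0,0,0.0006,0,0.019],
  [0,0,0,0,0.0013,0,0.019],
])

```text
clock: 16.27
eef_pos: [536.0, -180.1, 108.8]
tcp_rot: [-3.139, -0.0, 1.409]
contact_force: [-6.7, 3.1, 4.7]
opening: 0.219
grasp_force: 3.5
```

To row units: 0.001 m / 0.8 = 0.0013, 0.0005 m / 0.8 = 0.0006.

move_arm([
  [0,0,0,0,0.0006,0,0.019],
  [0,0,0,0,0.0013,0,0.019],
])

```text
clock: 16.52
eef_pos: [536.2, -180.1, 108.7]
tcp_rot: [-3.137, -0.0, 1.409]
contact_force: [-9.8, 2.7, 7.3]
opening: 0.223
grasp_force: 5.1
```

```bash
python3 go.py 533.7 -180.1 170 80
python3 - <<'E'
from m import *
n='scene';p,d=snap(n)
u,v=proj(n,[533,-170,104]).astype(int);print(u,v)
save('close.png',cv2.resize(p[v-36:v+24,u-40:u+40],(800,600),interpolation=cv2.INTER_CUBIC))
E
```

```text
at [ 536.2 -180.1  108.7] [-1.7976e+02 -2.0000e-02  8.0730e+01] t 16.52 F [-9.8  2.7  7.3] M [ 0.5   1.67 -0.06] op 19.1 gf 5.1 q6 -0.16
rot [-0.0041 -0.0004  0.0128] shift m [-0.0004 -0.0027 -0.0613]
298 215
```

View pics/close.png

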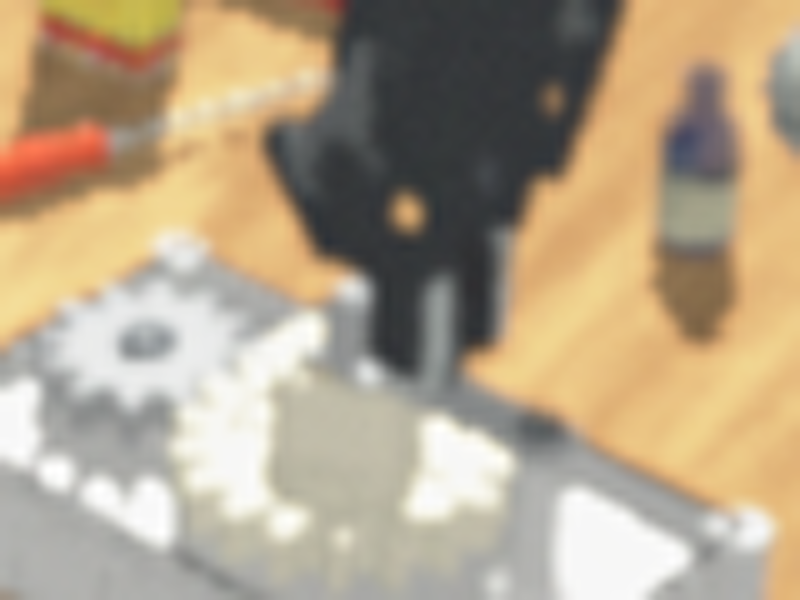

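The picture shows the arm lying over the hub to the axle, with the fingers round the knob (crop 430,330). The push force is rising against the stop. I back off to the middle of the play, open, lift and check.

To row units: -0.17 m / 0.8 = -0.2125, -0.14 m / 0.8 = -0.175.

move_arm([
  [0,0,0,0,-0.0031,-0.0013,0.019],
  [0,0,0,0,-0.0031,-0.0013,0.028],
  [0,0,0,0,-0.0031,-0.0013,0.028],
  [0,0,0,0,-0.0031,-0.025,0.028],
  [0,0,0,0,-0.0031,-0.0625,0.028],
  [0,0,0,0,-0.0031,-0.125,0.028],
  [0,0,0,0,-0.0031,-0.175,0.028],
  [0,0,0,0,-0.0031,-0.2125,0.028],
])

```text
clock: 17.58
eef_pos: [536.4, -180.4, 281.1]
tcp_rot: [3.139, 0.001, 1.409]
contact_force: [0.4, 0.3, -0.2]
opening: 0.33
grasp_force: 0.0
```

move_arm([
  [0,0,0,0.075,-0.025,0,0.028],
  [0,0,0,0.15,-0.05,0,0.028],
  [0,0,0,0.225,-0.075,0,0.028],
  [0,0,0,0.3,-0.1,0,0.028],
  [0,0,0,0.375,-0.125,0,0.028],
  [0,0,0,0.375,-0.125,0,0.028],
  [0,0,0,0.375,-0.125,0,0.028],
])

```text
clock: 18.45
eef_pos: [485.5, 132.2, 279.0]
tcp_rot: [3.141, 0.0, 1.41]
contact_force: [0.1, -0.5, -0.1]
opening: 0.324
grasp_force: 0.0
```

```bash
python3 go.py 533.7 -180.1 170 80
python3 - <<'E'
from m import *
out=[]
for n in('scene','top'):
    p,d=snap(n);W=cloud(n,d.astype(float));r=np.hypot(W[...,0]-533,W[...,1]+180)
    D=W[(r<20)&(W[...,2]>123)&(W[...,2]<133)];print(n,'knob',len(D),D.mean(0).round(1))
    D=W[(r<60)&(W[...,2]>93)&(W[...,2]<107)];print(' arm/hub',len(D),np.percentile(D[:,2],[10,50,90]).round(1))
    u,v=proj(n,[533,-170,104]).astype(int)
    out.append(cv2.resize(p[v-35:v+25,u-23:u+30],(400,450),interpolation=cv2.INTER_CUBIC))
save('final.png',np.hstack(out))
E
```

```text
at [485.5 132.2 279. ] [1.7997e+02 2.0000e-02 8.0810e+01] t 18.45 F [ 0.1 -0.5 -0.1] M [-0.01  0.02 -0.01] op 27.6 gf 0.0 q6 0.42
rot [0.0005 0.0003 0.0141] shift m [-0.3005  0.0974  0.1091]
scene knob 17 [ 530.8 -180.   126.7]
 arm/hub 180 [ 95.8 102.6 105.5]
top knob 18 [ 534.  -178.3  126.2]
 arm/hub 198 [ 96.7 102.3 105.1]
```

View pics/final.png

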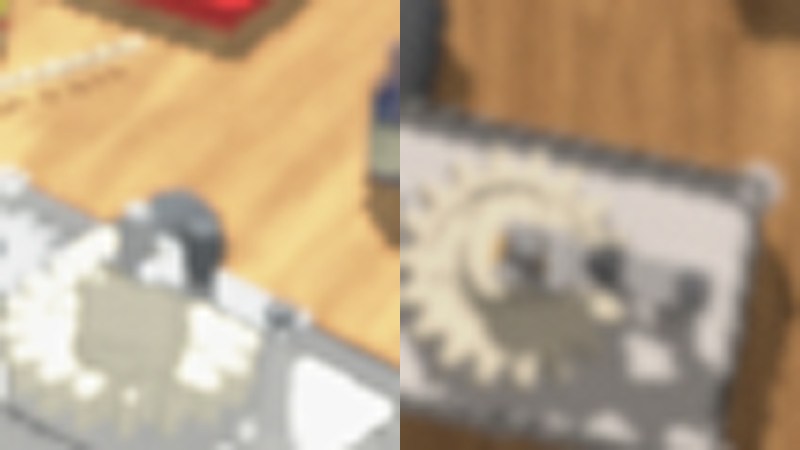

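The keeper runs straight from the post to the axle with its fork round it (top view, crop 520,250). The knob is within 0.6 mm of its closed place in both views.

```bash
python3 -c "
from rig import order
print(order.sign_off())"
```

```text
the job is handed in; nothing more can be done
None
```

The sound gear is fully home on its seat and meshed with the pinion, the keeper is swung to its stop over the hub, nothing else was touched, and the job was handed in at about 18.5 s.

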